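# Turn the charged battery pack over into the ready tray

## Task

Pull the charged battery pack up out of its charger, against the spring catch, lay it flat on the black work mat and let go of it. Then take it again the other way and stand it upside down, on its blunt end with the contact plug up, in the wooden tray next to the pack that already stands there like that. Set it down rather than dropping it, and leave the standing pack, bowl, bottle and mug undisturbed.

Things in the scene. Friction and masses are not known exactly. Their poses are not given: they have to be found in the camera images.
- pack: loose black battery pack, 114 mm, 0.22 to 0.42 kg: a ribbed block 46 (x) by 40 (y) by 90 mm, and at one end a narrower grey plug, 24 mm long, 26 by 24 mm. Origin at the centre of the plug's end face, z along the pack to the blunt end (plug z 0 to 24 mm, block 24 to 114). Starts plug down in the charger, z up, the block wholly above it; ends with z down. Friction about 0.6
- pack_plug_end (a point): centre of the plug's end face (pack z = 0)
- pack_blunt_end (a point): centre of the flat blunt end face, 46 by 40 mm, on which the pack can stand (pack z = 114 mm)
- pack_middle (a point): a point on the pack's long axis in the middle of its 90 mm block (pack z = 69 mm)
- charger: grey block fixed to the desk, 120 (x) by 100 by 45 mm high, origin under its centre. The socket in the middle of its top, 29 by 27 by 27 mm deep, holds the plug; the block rests on the top. A sprung catch in its +x wall (black tab) hooks over a ridge of the plug: a straight upward pull of about 10 to 18 N in all pushes it aside in the first 15 mm; the plug is clear after 24 mm
- mat: black rubber work mat fixed flat on the desk, 200 mm (x) by 220 mm (y), 4 mm thick, origin under its centre; here the pack is laid down for the new grasp. Lying, the pack's long axis is 23 mm (on a 40 mm wide face) or 20 mm above the mat
- tray: shallow wooden tray fixed to the desk, outside 95 (x) by 290 (y) by 16 mm high, walls and floor 4 mm thick, origin under its centre (inner floor at z 4 mm). The other pack stands in its +y half; its -y half, centred 65 mm from the tray's centre along -y, is empty
- spare: another such pack, loose, already standing plug up in the +y half of the tray; origin at the centre of its underside (blunt end), 114 mm tall, 46 by 40 mm. Must not be disturbed
- bowl: blue plastic bowl, 120 mm across, 55 mm high, origin under its centre; a bystander
- bottle: clear bottle, 52 mm across, 130 mm high, origin under its centre; a bystander
- mug: white mug, 72 mm across, 85 mm high, origin under its centre; a bystander

How it is judged:
On the way, in this order (a step that is already met when the one before it is completed fails the run):
1. the pack is out of the charger: the plug's end is at least 10 mm above the charger's top (z of pack_plug_end in the frame of charger above 0.055 m), for 0.05 s.
2. the pack lies flat on the mat, still and let go (x of pack_middle in the frame of mat between -0.115 and 0.115 m and y of pack_middle in the frame of mat between -0.125 and 0.125 m and height (world z) of pack_middle below 0.035 m and angle between pack's own z axis and vertical between 1.4 and 1.74 rad and contact force between the fingers and pack below 0.1 N and linear speed of pack below 0.03 m/s), for 0.3 s.
At the end, for the whole second after the job is handed in: The pack stands still on its blunt end on the tray's floor, plug up, within 0.1 rad of upright and no more than 4 mm off the floor, inside the tray, let go; the other pack still stands where it was (within 20 mm) (x of pack_middle in the frame of tray between -0.03 and 0.03 m and y of pack_middle in the frame of tray between -0.13 and 0.13 m and angle between pack's own z axis and vertical above 3.04 rad and z of pack_blunt_end in the frame of tray below 0.008 m and linear speed of pack below 0.03 m/s and contact force between the fingers and pack below 0.1 N and distance of spare from where it was at the start of the episode below 0.02 m and angle between spare's own z axis and vertical below 0.1 rad); the robot touches nothing.
It fails at once if the pack is dropped (it falls free faster than 0.9 m/s, about 40 mm) (linear speed of pack above 0.9 m/s and contact force between the fingers and pack below 0.1 N).
It fails at once if the standing pack is knocked over or pushed away (20 mm) (distance of spare from where it was at the start of the episode above 0.02 m or angle between spare's own z axis and vertical above 0.3 rad).
It fails at once if the bowl, bottle or mug is pushed 30 mm or more (distance of any of bowl, bottle, mug from where it was at the start of the episode above 0.03 m).
It also fails if it takes over 72 s, if anything falls off the work surface, if the arm or the gripper's body presses on something with over 40 N, if the wrist force passes 120 N, or if a joint passes its speed limit or range.

## Robot

A 6-joint arm with a two-finger parallel gripper is mounted at the origin on the work surface. World frame = base frame: x ahead of the robot, y to its left, z up, the work surface at z = 0. Lengths are in m, angles in rad, forces in N, time in s.
With the tool pointing down it reaches from about 0.35 to 0.95 m from the base axis. Payload 17.4 kg.
Tool frame: the origin (TCP) lies midway between the tips of the shut fingers; the grasp point (between the pads) lies 19 mm behind it; z points along the fingers, y is the line along which they close (so a half turn about z gives the same grasp; the last joint's range is limited). The gripper opens to 93 mm and grips with 3 to 60 N. Pads are 15 mm wide; open, the fingers measure 128 mm over their backs; the gripper's body (75 mm by 188 mm) begins 65 mm behind the grasp point.
Start: joints at [-1.294, 0.116, 1.442, -0, 1.584, -0.038], TCP at [0.209, -0.642, 0.18] pointing down, gripper open.
Joint ranges: [-2.83, 2.83], [-0.83, 2.19], [0.07, 2.5], [-1.14, 4.28], [0.01, 3], [-2.97, 2.97]. Speed limits (rad/s): [1.89, 1.89, 2.22, 3.14, 3.14, 3.14].

## Interface

Orientations are given as a unit quaternion [w, x, y, z].
In Python, from workcell import sense, capture, sign_off gives the robot as it stands.
- The arm moves only by the tool send_rows, never from a script. Its argument "plan" is text: rows parted by semicolons, each of 7 numbers parted by spaces: the shift along the world's x, y, z in m, then the turn, a rotation vector about the world's x, y, z in degrees, then the closure in counts, from 0 (fully open) to 255 (shut). A call has 1 to 8 rows; each row shifts and turns the commanded pose from where the row before left it; what a row does not reach is not made up. A row lasts 1/8 s, in which the tool goes at most 62.5 mm and 10.7 degrees, less where a joint would pass 70% of its speed; a pose out of reach is approached as far as the arm can. A call with a gripper value outside its range is refused whole. The fingers move at their own pace and stop on an object; "newtons" is the grip in N (left out, the last holds). Time passes only in rows, so rows that do not move let the fingers close. It gives the time, the measured TCP pose, the force, the opening and the grip force at its end, in the units of the state.
- sense(): the state, without advancing time (a new reading comes with each control period).
- capture(name): name is "scene" or "side" or "wrist"; returns a dict with "pixels" (420x560x3 uint8, blue, green, red), "z_map" (420x560 float32, m along the optical axis (not along the pixel's ray), 0 where there is no reading), "fx", "fy", "cx", "cy" (pixels), "view" (4x4, takes a point from world to camera coordinates); the wrist camera has in their place "hand_eye" (4x4, takes a point from camera to tool coordinates, whose origin is the TCP and whose axes are the flange's). Camera axes: x right, y down, z forward; pixel columns grow to the right and rows downward; lengths in m; the calibration is good to about 2 mm. A picture is of the moment at which its call begins: read the wrist's pose just before it.
- sign_off(): hands the job in; it is judged then, once.
The state is a dict: "time": time; "qpos": joint angles; "qd": joint speeds; "joint_efforts": joint torques, N m; "eef_pos": TCP position; "tcp_rot": TCP orientation; "wrist_force": force on the tool from outside, world axes, zero at the start; "ft_torque": the same for the moment, N m; "width": finger opening in m; "gripper_force": force on a finger pad.
Only numpy, scipy, OpenCV 4.12 (cv2) and the standard library are available. Lean on these libraries where they do the work, as an engineer would, in place of code of your own. Each camera call takes 0.05 s, during which the arm holds its last target. There are 200 camera calls.

## Working session

There is one attempt and no reset: what is moved stays moved. The work goes in short steps, Python scripts to look and compute and a tool call to move; the robot and the scene stay as the last step left them, time stands still between calls to the robot, and variables do not carry over. Pictures are saved under pics/ and viewed, at most 10 in all, crops included, and the job is handed in when it is done.

Besides the shell and the picture viewer there is one more tool, called as name(argument=value, ...) on one line, values as JSON. send_rows: Moves the arm, as the interface text tells. Its arguments: {"type":"object","properties":{"plan":{"type":"string"},"newtons":{"type":"number"}},"required":["plan"]}

```bash
mkdir -p pics; cat > h.py <<'E'
import numpy as np,cv2
from workcell import sense,capture,sign_off
def cloud(c):
    z=c["z_map"];v,u=np.indices(z.shape)
    P=np.stack([(u-c["cx"])/c["fx"]*z,(v-c["cy"])/c["fy"]*z,z,np.ones_like(z)],-1)
    if "view" in c: T=np.linalg.inv(c["view"])
    else:
        from scipy.spatial.transform import Rotation as R
        s=sense();q=s["tcp_rot"];T=np.eye(4);T[:3,:3]=R.from_quat([q[1],q[2],q[3],q[0]]).as_matrix();T[:3,3]=s["eef_pos"];T=T@c["hand_eye"]
    return P@T.T[:,:3],z>0
E
python3 - <<'E'
from h import *
print(sense())
for n in("scene","side"):
    c=capture(n);cv2.imwrite(f"pics/{n}0.png",c["pixels"]);np.savez(f"{n}0.npz",**c)
    print(n,np.linalg.inv(c["view"]).round(3).tolist())
E
```

```text
{'time': 0.0, 'qpos': array([-1.29384688e+00,  1.16474556e-01,  1.44224273e+00, -4.01141488e-05,
        1.58403204e+00, -3.77840291e-02]), 'qd': array([-0.00086193, -0.00036783, -0.00061038, -0.00013096,  0.0016043 ,
        0.00028888]), 'joint_efforts': array([ 1.39868507e-04, -7.21260381e+01, -6.22611237e+01,  7.79156503e-02,
        2.38394021e-02, -8.90476394e-05]), 'eef_pos': array([ 0.2088746 , -0.64160351,  0.17902692]), 'tcp_rot': array([-5.71816761e-04,  9.87643261e-01,  1.56717752e-01, -8.89069387e-05]), 'wrist_force': array([ 0.330988  ,  0.61834398, -0.17728511]), 'ft_torque': array([-0.00250772, -0.03807025,  0.00122339]), 'gripper_force': 0.0, 'width': 0.09311861618206363}
scene [[-0.341, 0.547, -0.765, 1.396], [0.94, 0.215, -0.266, 0.294], [0.019, -0.809, -0.587, 0.687], [0.0, 0.0, 0.0, 1.0]]
side [[-0.949, -0.235, 0.209, 0.346], [-0.315, 0.692, -0.65, 0.78], [0.008, -0.683, -0.731, 0.954], [0.0, 0.0, 0.0, 1.0]]
```

View pics/scene0.png

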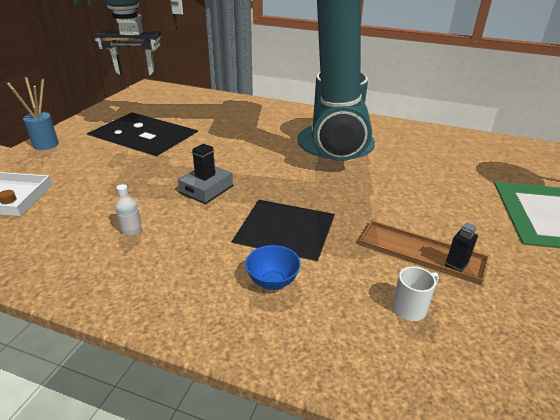

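View pics/side0.png

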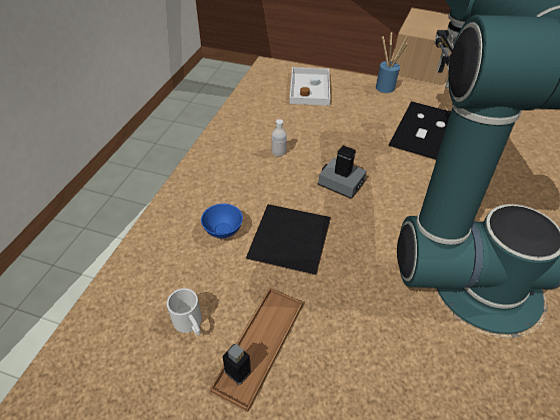

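The scene view shows the pack on the charger (204,175), mat (285,228), tray (420,250) with the spare at (461,247), bowl (273,268), mug (413,293) and bottle (128,212). The side view shows the same layout: charger (342,178), mat (290,238), tray (262,345).

```bash
python3 - <<'E'
from h import *
def rect(n,m,P):
    p=P[m][:,:2].astype(np.float32)
    (c,s,a)=cv2.minAreaRect(p);b=cv2.boxPoints((c,s,a))
    e=max([b[1]-b[0],b[2]-b[1]],key=np.linalg.norm)
    print(n,len(p),np.round(c,4),np.round(s,4),"long dir deg",round(np.degrees(np.arctan2(e[1],e[0]))%180,1),"z",np.percentile(P[m][:,2],[2,50,98]).round(4))
def box(sh,x0,y0,x1,y1):
    m=np.zeros(sh,bool);m[y0:y1,x0:x1]=1;return m
B={"scene":dict(ch=(170,135,240,205),mat=(228,195,340,262),tray=(350,215,495,290),bowl=(240,240,306,295),mug=(388,262,442,322),bot=(110,180,148,240)),
"side":dict(ch=(310,140,375,200),mat=(240,200,335,275),tray=(205,285,310,412),bowl=(195,200,246,243),mug=(162,285,205,335),bot=(265,115,292,160))}
for n in B:
    c=dict(np.load(n+"0.npz"));P,ok=cloud(c);I=c["pixels"];z=P[...,2];mx=I.max(-1)
    er=lambda m:cv2.morphologyEx(m.astype(np.uint8),cv2.MORPH_OPEN,np.ones((2,2)))>0
    b={k:box(z.shape,*v)&ok for k,v in B[n].items()}
    print(n)
    rect("charger top",er(b["ch"]&(abs(z-.045)<.006)),P)
    rect("pack top",er(b["ch"]&(abs(z-.135)<.006)),P)
    rect("pack side",er(b["ch"]&(z>.06)),P)
    rect("mat",er(b["mat"]&(mx<60)&(z<.012)),P)
    rect("trayrim",er(b["tray"]&(abs(z-.016)<.005)),P)
    rect("spare",er(b["tray"]&(z>.03)&(z<.14)&(mx<110)),P)
    rect("sparetop",er(b["tray"]&(z>.11)&(z<.13)),P)
    for k in("bowl","mug","bot"): rect(k,er(b[k]&(z>.02)),P)
E
```

```text
scene
charger top 596 [ 0.4544 -0.2674] [0.0993 0.123 ] long dir deg 165.0 z [0.0354 0.0431 0.0466]
pack top 129 [ 0.3383 -0.306 ] [0.297  0.0485] long dir deg 18.8 z [0.1243 0.1323 0.1349]
pack side 583 [ 0.8142 -0.0652] [1.3665 0.0575] long dir deg 29.3 z [-1.000e-04  1.017e-01  1.346e-01]
mat 3702 [0.9285 0.0819] [0.9985 0.2396] long dir deg 10.9 z [-0.0004  0.0025  0.0052]
trayrim 511 [0.5111 0.3519] [0.2917 0.1152] long dir deg 82.9 z [-0.0023  0.0119  0.0177]
spare 778 [0.8845 0.3333] [0.1103 1.0203] long dir deg 169.4 z [0.0012 0.0697 0.1057]
sparetop 108 [0.4573 0.4549] [0.0229 0.2004] long dir deg 162.4 z [-0.0016  0.1152  0.118 ]
bowl 1322 [1.0312 0.1306] [0.791  0.1174] long dir deg 15.7 z [-0.0015  0.0374  0.0543]
mug 1591 [0.9838 0.3096] [0.0722 0.822 ] long dir deg 172.8 z [-0.0006  0.057   0.084 ]
bot 795 [ 0.9699 -0.1126] [1.177 0.052] long dir deg 41.1 z [-0.0011  0.0686  0.1286]
side
charger top 584 [0.4309 0.2199] [0.1367 1.1238] long dir deg 91.7 z [0.0311 0.0419 0.0558]
pack top 117 [ 0.4308 -0.3457] [0.2035 0.0424] long dir deg 79.4 z [0.1215 0.1322 0.135 ]
pack side 427 [0.4151 0.1667] [0.0537 1.2322] long dir deg 93.9 z [-0.0023  0.1048  0.1345]
mat 3929 [0.5003 0.3439] [0.2083 0.9005] long dir deg 96.5 z [-0.0025  0.0016  0.0058]
trayrim 448 [0.4847 0.4984] [0.1774 0.6013] long dir deg 99.8 z [-0.0032  0.0093  0.0169]
spare 557 [0.4603 0.594 ] [0.057 0.432] long dir deg 114.1 z [0.0078 0.0803 0.1114]
sparetop 155 [0.5327 0.4272] [0.0326 0.0227] long dir deg 72.7 z [0.0958 0.1158 0.119 ]
bowl 707 [0.5794 0.3926] [0.1168 0.896 ] long dir deg 113.7 z [-0.004   0.0348  0.0541]
mug 987 [0.5566 0.5469] [0.0712 0.6234] long dir deg 125.6 z [-0.0006  0.0546  0.0844]
bot 378 [ 0.6962 -0.4311] [0.0452 0.2173] long dir deg 96.9 z [-0.0038  0.0654  0.1272]
```

```bash
cat > m.py <<'E'
from h import *
def rect(n,m,P):
    k,l,s,_=cv2.connectedComponentsWithStats(m.astype(np.uint8),connectivity=8)
    m=l==1+s[1:,4].argmax()
    p=P[m][:,:2].astype(np.float32)
    (c,s,a)=cv2.minAreaRect(p);b=cv2.boxPoints((c,s,a))
    e=max([b[1]-b[0],b[2]-b[1]],key=np.linalg.norm)
    print(n,len(p),np.round(c,4),np.round(s,4),"long dir deg",round(np.degrees(np.arctan2(e[1],e[0]))%180,1),"z",np.percentile(P[m][:,2],[2,50,98]).round(4))
def box(sh,x0,y0,x1,y1):
    m=np.zeros(sh,bool);m[y0:y1,x0:x1]=1;return m
E
python3 - <<'E'
from m import *
B={"scene":dict(ch=(170,135,240,205),mat=(228,195,340,262),tray=(350,215,495,290),bowl=(240,240,306,295),mug=(388,262,442,322),bot=(110,180,148,240)),
"side":dict(ch=(310,140,375,200),mat=(240,200,335,275),tray=(205,285,310,412),bowl=(195,200,246,243),mug=(162,285,205,335),bot=(265,115,292,160))}
for n in B:
    c=dict(np.load(n+"0.npz"));P,ok=cloud(c);I=c["pixels"];z=P[...,2];mx=I.max(-1)
    b={k:box(z.shape,*v)&ok for k,v in B[n].items()}
    print(n)
    rect("charger top",b["ch"]&(abs(z-.044)<.006),P)
    rect("pack top",b["ch"]&(abs(z-.133)<.004),P)
    rect("pack side",b["ch"]&(z>.06),P)
    rect("mat",b["mat"]&(mx<60)&(abs(z)<.012),P)
    rect("trayrim",b["tray"]&(abs(z-.014)<.005),P)
    rect("spare",b["tray"]&(z>.03)&(z<.14)&(mx<110),P)
    rect("sparetop",b["tray"]&(z>.11)&(z<.13),P)
    for k in("bowl","mug","bot"): rect(k,b[k]&(z>.02),P)
E
```

```text
scene
charger top 631 [ 0.4571 -0.2705] [0.1037 0.134 ] long dir deg 165.0 z [0.0385 0.0432 0.0478]
pack top 132 [ 0.4538 -0.2699] [0.0413 0.0466] long dir deg 164.8 z [0.1292 0.1326 0.1351]
pack side 583 [ 0.4549 -0.2696] [0.0424 0.0487] long dir deg 164.6 z [0.0625 0.1063 0.1346]
mat 3704 [0.5459 0.0045] [0.2014 0.2195] long dir deg 93.2 z [-0.0001  0.0025  0.0051]
trayrim 748 [0.5161 0.3471] [0.29   0.1017] long dir deg 81.7 z [0.0092 0.0129 0.0174]
spare 722 [0.5426 0.4263] [0.0406 0.0466] long dir deg 158.9 z [0.0316 0.0751 0.1129]
sparetop 109 [0.5382 0.428 ] [0.0251 0.0285] long dir deg 158.0 z [0.1103 0.1159 0.118 ]
bowl 1328 [0.7373 0.0456] [0.119  0.1191] long dir deg 156.9 z [0.0209 0.0402 0.0547]
mug 1593 [0.6979 0.3425] [0.0715 0.0973] long dir deg 171.6 z [0.0228 0.059  0.0842]
bot 797 [ 0.7022 -0.3509] [0.0401 0.0503] long dir deg 107.3 z [0.0227 0.0734 0.1289]
side
charger top 609 [ 0.4506 -0.2682] [0.1073 0.1245] long dir deg 165.6 z [0.0386 0.0422 0.0474]
pack top 120 [ 0.4489 -0.2673] [0.0443 0.0438] long dir deg 74.0 z [0.1294 0.1325 0.1353]
pack side 429 [ 0.4492 -0.2671] [0.0452 0.0479] long dir deg 165.9 z [0.0626 0.1099 0.1345]
mat 3930 [0.5417 0.0072] [0.1987 0.2229] long dir deg 92.6 z [-0.0023  0.0017  0.0056]
trayrim 625 [0.5126 0.3493] [0.2913 0.0959] long dir deg 81.9 z [0.0094 0.0138 0.0178]
spare 569 [0.5358 0.4301] [0.0406 0.0468] long dir deg 159.3 z [0.0334 0.0865 0.115 ]
sparetop 156 [0.536  0.4298] [0.0251 0.0275] long dir deg 160.6 z [0.1108 0.116  0.1193]
bowl 720 [0.7338 0.0464] [0.1177 0.1191] long dir deg 92.0 z [0.0206 0.0392 0.0545]
mug 991 [0.6988 0.3553] [0.0707 0.1011] long dir deg 116.1 z [0.0214 0.0598 0.0847]
bot 380 [ 0.6881 -0.3433] [0.051  0.0414] long dir deg 12.0 z [0.0222 0.0734 0.1277]
```

send_rows(plan="0 0.02 0.04 0 0 5 0;0.02 0.05 0.04 0 0 7 0;0.035 0.055 0.03 0 0 7.5 0;0.04 0.055 0.01 0 0 7.5 0;0.04 0.055 0 0 0 7.5 0;0.04 0.055 0 0 0 7.5 0;0.04 0.055 0 0 0 7.5 0;0.035 0.055 0 0 0 7.5 0", newtons=10)

```text
time: 1.1
eef_pos: [0.4391, -0.2711, 0.292]
tcp_rot: [-0.0, 0.792, 0.611, -0.0]
wrist_force: [1.1, -0.0, 0.2]
width: 0.093
gripper_force: 0.0
```

send_rows(plan="0.01 0.03 0 -8.69 2.33 0 0;0.01 0.03 -0.01 -8.69 2.33 0 0;0.01 0.024 -0.02 -8.69 2.33 0 0;0.005 0 -0.03 -8.69 2.33 0 0;0 0 -0.03 -8.69 2.33 0 0;0 0 -0.03 0 0 0 0;0 0 0 0 0 0 0;0 0 0 0 0 0 0")

```text
time: 2.1
eef_pos: [0.4735, -0.1897, 0.1739]
tcp_rot: [0.232, 0.734, 0.562, -0.302]
wrist_force: [-0.3, 1.2, 0.8]
width: 0.093
gripper_force: 0.0
```

```bash
cat > w.py <<'E'
from m import *
import sys
s=sense();c=capture("wrist");cv2.imwrite("pics/%s.png"%sys.argv[1],c["pixels"]);P,ok=cloud(c);np.savez("w.npz",P=P,ok=ok,I=c["pixels"])
print(s["eef_pos"],s["tcp_rot"],s["qpos"].round(2))
E
python3 w.py w1; python3 - <<'E'
from m import *
d=np.load("w.npz");P=d["P"];z=P[...,2];r=np.hypot(P[...,0]-.452,P[...,1]+.269)
near=d["ok"]&(r<.1)
rect("top",near&(abs(z-.134)<.004),P);rect("block",near&(z>.055)&(z<.14),P)
E
```

```text
[ 0.47352918 -0.18965896  0.17390668] [ 0.23242105  0.73358528  0.5624839  -0.30239865] [ 0.03 -0.14  1.87 -0.74  1.66  0.32]
top 1250 [ 0.4518 -0.2693] [0.0383 0.0463] long dir deg 166.2 z [0.1303 0.1351 0.1359]
block 5204 [ 0.4518 -0.2691] [0.0392 0.0469] long dir deg 165.4 z [0.0573 0.1071 0.1357]
```

View pics/w1.png

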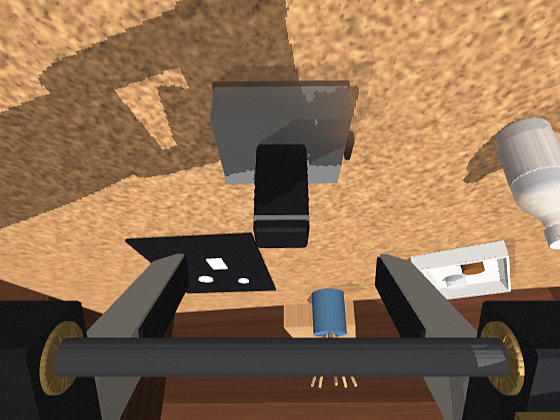

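The wrist view shows the pack (282,195) centred between the fingers on the charger (280,130), with the bottle clear to the right. I'm moving in and closing gently.

send_rows(plan="-0.006 -0.022 -0.024 0 0 0 0;-0.006 -0.022 -0.024 0 0 0 0;-0.006 -0.022 -0.024 0 0 0 0;-0.0055 -0.0203 -0.022 0 0 0 0;0 0 0 0 0 0 0;0 0 0 0 0 0 130;0 0 0 0 0 0 130;0 0 0 0 0 0 130", newtons=5)

```text
time: 3.15
eef_pos: [0.4502, -0.2753, 0.079]
tcp_rot: [0.232, 0.733, 0.563, -0.303]
wrist_force: [-0.4, -0.3, 0.1]
width: 0.0672
gripper_force: 0.0
```

send_rows(plan="0 0 0 0 0 0 255;0 0 0 0 0 0 255;0 0 0 0 0 0 255")

```text
time: 3.52
eef_pos: [0.4498, -0.2756, 0.0784]
tcp_rot: [0.232, 0.733, 0.563, -0.303]
wrist_force: [0.5, 0.7, 0.9]
width: 0.0445
gripper_force: 5.0
```

send_rows(plan="0 0 0 0 0 0 255;0 0 0 0 0 0 255;0 0 0.003 0 0 0 255;0 0 0.005 0 0 0 255;0 0 0.005 0 0 0 255;0 0 0.005 0 0 0 255;0 0 0.005 0 0 0 255;0 0 0.005 0 0 0 255", newtons=55)

```text
time: 4.53
eef_pos: [0.4497, -0.2757, 0.1067]
tcp_rot: [0.232, 0.733, 0.563, -0.303]
wrist_force: [-0.2, -0.5, 0.7]
width: 0.0006
gripper_force: 0.0
```

send_rows(plan="0 0 0.01 0 0 0 255;0 0 0.02 0 0 0 255;0 0 0.02 0 0 0 255;0 0 0.02 0 0 0 255;0 0 0.02 0 0 0 255;0 0 0.02 0 0 0 255;0 0 0 0 0 0 255")

```text
time: 5.4
eef_pos: [0.4502, -0.2758, 0.2181]
tcp_rot: [0.233, 0.733, 0.563, -0.302]
wrist_force: [0.1, -0.2, -0.4]
width: 0.0007
gripper_force: 0.0
```

```bash
python3 w.py w2; python3 - <<'E'
from m import *
c=capture("scene");P,ok=cloud(c);z=P[...,2];r=np.hypot(P[...,0]-.452,P[...,1]+.269);m=ok&(r<.05)&(c["pixels"].max(-1)<110)&(z>.06)
print(np.percentile(z[m],[1,50,99]));cv2.imwrite("pics/s2.png",cv2.resize(c["pixels"][80:230,120:330],None,fx=3,fy=3))
E
```

```text
[ 0.45015076 -0.27575839  0.21806766] [ 0.23290054  0.73349111  0.56250308 -0.30222245] [-0.13 -0.22  1.86 -0.78  1.61  0.14]
[0.06081852 0.10490548 0.13510587]
```

View pics/s2.png

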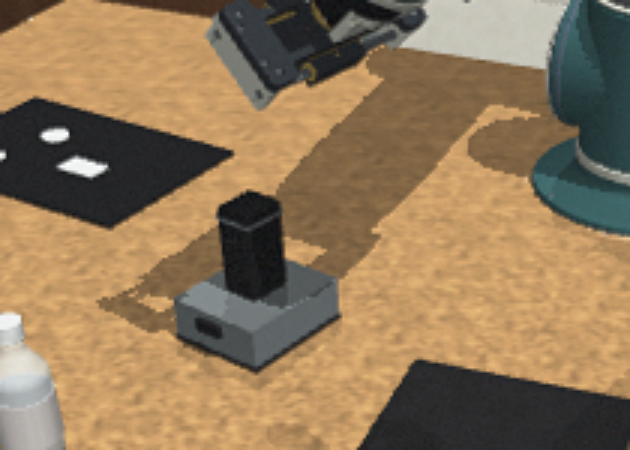

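The close-up shows the pack still in the charger at (250,245) and the gripper above it with its fingers shut, so the grip slid off. I'll go back down and test the grip in smaller steps.

send_rows(plan="0 0 0 0 0 0 0;0 0 0 0 0 0 0;0 0 0 0 0 0 0;0 0 0 0 0 0 0;0 0 -0.03 0 0 0 0;0 0 -0.035 0 0 0 0;0 0 -0.035 0 0 0 0;0 0 -0.035 0 0 0 0")

```text
time: 6.5
eef_pos: [0.449, -0.2755, 0.0788]
tcp_rot: [0.232, 0.733, 0.563, -0.303]
wrist_force: [1.2, -0.5, 0.2]
width: 0.076
gripper_force: 0.0
```

send_rows(plan="0 0 0 0 0 0 0;0 0 0 0 0 0 150;0 0 0 0 0 0 255;0 0 0 0 0 0 255;0 0 0 0 0 0 255;0 0 0 0 0 0 255", newtons=20)

```text
time: 7.25
eef_pos: [0.4497, -0.2757, 0.0815]
tcp_rot: [0.232, 0.733, 0.563, -0.303]
wrist_force: [-0.3, 0.4, 0.9]
width: 0.0451
gripper_force: 5.2
```

```bash
python3 w.py w3; python3 -c "
from h import *
c=capture('scene');a=cv2.resize(c['pixels'][110:210,160:260],None,fx=4,fy=4);b=cv2.imread('pics/w3.png')[20:420,80:480]
cv2.imwrite('pics/s3.png',np.hstack([a,b]));print(sense())"
```

```text
[ 0.44969277 -0.27565747  0.08149834] [ 0.23212735  0.73320799  0.56281844 -0.30291638] [-0.13 -0.11  2.   -0.78  1.43  0.31]
{'time': 7.35, 'qpos': array([-0.13367714, -0.1099806 ,  1.99877777, -0.78411301,  1.43489859,
        0.31407069]), 'qd': array([0.0010092 , 0.00048144, 0.00084943, 0.00105354, 0.00302265,
       0.00122891]), 'joint_efforts': array([-6.06400408e-01, -4.57048666e+01, -5.57186759e+01, -3.07781629e+00,
        4.99775335e-01, -3.62203061e-02]), 'eef_pos': array([ 0.44963055, -0.27565864,  0.08141487]), 'tcp_rot': array([ 0.2320696 ,  0.7332021 ,  0.56280806, -0.30299417]), 'wrist_force': array([-1.20472255,  2.19160858,  2.15466595]), 'ft_torque': array([ 0.23898466,  0.15498766, -0.26322041]), 'gripper_force': 27.950098291039467, 'width': 0.0404032502122906}
```

View pics/s3.png

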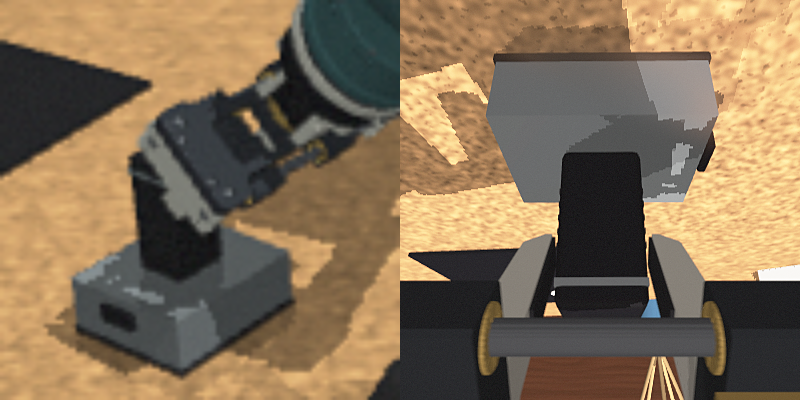

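send_rows(plan="0 0 0 0 0 0 255")

```text
time: 7.48
eef_pos: [0.4497, -0.2756, 0.0814]
tcp_rot: [0.232, 0.733, 0.563, -0.303]
wrist_force: [-1.5, 2.0, 2.4]
width: 0.039
gripper_force: 26.0
```

```bash
python3 - <<'E'
from m import *
for k in range(2):
    c=capture("wrist");s=sense();print(s["width"],s["gripper_force"],s["wrist_force"].round(1),s["ft_torque"].round(2),s["eef_pos"].round(4))
P,ok=cloud(c);z=P[...,2];r=np.hypot(P[...,0]-.452,P[...,1]+.269)
m=ok&(r<.06)&(c["pixels"].max(-1)<70)
rect("top",m&(abs(z-.134)<.005),P)
for h in(.06,.075,.09,.105,.12): rect(h,m&(abs(z-h)<.006),P)
E
```

```text
0.03885918219363682 25.618564411997795 [-1.7  3.3  2.3] [ 0.3   0.13 -0.21] [ 0.4497 -0.2756  0.0814]
0.03866475438245495 25.400385707616806 [-1.3  2.2  3.5] [ 0.29  0.09 -0.23] [ 0.4497 -0.2756  0.0814]
top 2492 [ 0.4566 -0.2493] [0.0731 0.044 ] long dir deg 75.3 z [0.1292 0.134  0.1374]
0.06 1419 [ 0.4551 -0.2535] [0.0065 0.046 ] long dir deg 164.6 z [0.0542 0.0602 0.0658]
0.075 1594 [ 0.4553 -0.2534] [0.0068 0.0465] long dir deg 164.3 z [0.0693 0.0751 0.0807]
0.09 1759 [ 0.4554 -0.2534] [0.0058 0.0463] long dir deg 164.4 z [0.0843 0.0901 0.0958]
0.105 1851 [ 0.4579 -0.2459] [0.0188 0.0444] long dir deg 163.3 z [0.0993 0.1053 0.1108]
0.12 1629 [ 0.4594 -0.2385] [0.0339 0.042 ] long dir deg 164.0 z [0.1142 0.1184 0.1251]
```

send_rows(plan="0 0 0 0 0 0 60;0 0 0 0 0 0 60;0 0 0.011 0 0 0 60;0 0 0.011 0 0 0 60;0 0 0 0 0 0 60;0 0 0 0 0 0 255;0 0 0 0 0 0 255;0 0 0 0 0 0 255", newtons=15)

```text
time: 8.57
eef_pos: [0.4496, -0.2756, 0.103]
tcp_rot: [0.232, 0.733, 0.563, -0.303]
wrist_force: [-0.6, 0.6, -0.1]
width: 0.0458
gripper_force: 0.1
```

send_rows(plan="0 0 0 0 0 0 255;0 0 0 0 0 0 255")

```text
time: 8.82
eef_pos: [0.4503, -0.2758, 0.1038]
tcp_rot: [0.233, 0.733, 0.563, -0.303]
wrist_force: [8.5, -0.6, 4.9]
width: 0.0262
gripper_force: 5.6
```

send_rows(plan="0 0 0 0 0 0 255;0 0 0 0 0 0 255")

```text
time: 9.07
eef_pos: [0.4518, -0.2761, 0.1051]
tcp_rot: [0.234, 0.733, 0.563, -0.302]
wrist_force: [13.8, 1.5, 10.7]
width: 0.0065
gripper_force: 17.7
```

```bash
python3 w.py w4; python3 -c "
from h import *
c=capture('side');a=cv2.resize(c['pixels'][110:210,300:400],None,fx=4,fy=4);b=cv2.imread('pics/w4.png')[20:420,80:480]
cv2.imwrite('pics/s4.png',np.hstack([a,b]));s=sense();print(s['width'],s['gripper_force'],s['wrist_force'])"
```

```text
[ 0.45181486 -0.27605976  0.10513833] [ 0.2343081   0.73294066  0.56299746 -0.30154861] [-0.13 -0.13  1.98 -0.78  1.46  0.28]
0.001821752784780526 0.0 [-0.66628123  0.33094742  0.29500013]
```

View pics/s4.png

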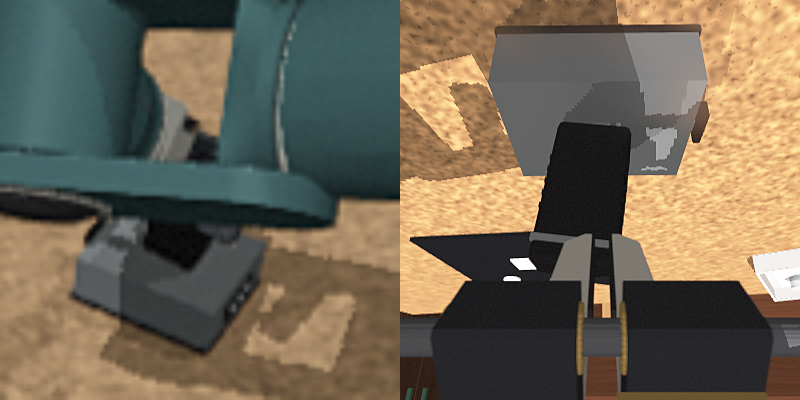

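```bash
python3 - <<'E'
from m import *
from scipy.spatial.transform import Rotation as R
d=np.load("w.npz");P=d["P"]
s=sense();q=s["tcp_rot"];Rm=R.from_quat([q[1],q[2],q[3],q[0]]).as_matrix()
T=(P-s["eef_pos"])@Rm
for u,v in [(270,258),(270,265),(270,280),(270,295),(302,258),(300,280),(285,285),(250,250),(260,200),(300,200)]:
    print(u,v,"tool",T[v,u].round(4),"world",P[v,u].round(4),d["I"][v,u])
E
```

```text
270 258 tool [ 0.009  -0.0047 -0.0459] world [ 0.4564 -0.2372  0.1308] [117 128 132]
270 265 tool [ 0.0086 -0.0045 -0.0528] world [ 0.4578 -0.2328  0.136 ] [116 125 129]
270 280 tool [ 0.0087 -0.0041 -0.0677] world [ 0.4609 -0.2226  0.1465] [76 80 85]
270 295 tool [ 0.0078 -0.0038 -0.0784] world [ 0.4629 -0.2161  0.1547] [19 19 18]
302 258 tool [ 0.0084  0.0105 -0.0447] world [ 0.4708 -0.2423  0.1304] [112 122 126]
300 280 tool [ 0.0092  0.0083 -0.0686] world [ 0.4731 -0.2249  0.1468] [110 117 123]
285 285 tool [-0.0085  0.0025 -0.0397] world [ 0.459  -0.2552  0.1388] [28 29 33]
250 250 tool [ 0.0054 -0.0157 -0.0274] world [ 0.4418 -0.2494  0.1203] [31 27 32]
260 200 tool [ 0.0268 -0.0112 -0.0064] world [ 0.4463 -0.2503  0.0902] [22 23 27]
300 200 tool [ 0.0271  0.0112 -0.0075] world [ 0.4682 -0.2551  0.0909] [21 23 23]
```

```bash
python3 - <<'E'
from h import *
c=capture("wrist");H=c["hand_eye"];print(H.round(4).tolist());I=np.linalg.inv(H)
for p in [(0,0,0),(0,.0465,0),(0,-.0465,0),(.009,0,-.042),(.0,0,-.019),(0,0,-.084)]:
    q=I@np.array([*p,1]);print(p,q[:3].round(3),(q[0]/q[2]*c["fx"]+c["cx"]).round(),(q[1]/q[2]*c["fy"]+c["cy"]).round())
print(c["z_map"][258,270],c["fx"],c["cx"],c["cy"])
E
```

```text
[[-0.0, -0.9576, -0.288, 0.0804], [1.0, -0.0, -0.0, -0.0001], [0.0, -0.288, 0.9576, -0.2056], [0.0, 0.0, 0.0, 1.0]]
(0, 0, 0) [0.    0.018 0.22 ] 282.0 242.0
(0, 0.0465, 0) [0.047 0.018 0.22 ] 359.0 242.0
(0, -0.0465, 0) [-0.046  0.018  0.22 ] 204.0 242.0
(0.009, 0, -0.042) [0.    0.021 0.177] 282.0 256.0
(0.0, 0, -0.019) [0.    0.023 0.202] 282.0 254.0
(0, 0, -0.084) [0.    0.042 0.14 ] 282.0 322.0
0.17514266 367.9544150663896 281.48101610118636 211.8766691179289
```

```bash
python3 - <<'E'
from h import *
c=dict(np.load("scene0.npz"));P,ok=cloud(c)
m=ok&(np.hypot(P[...,0]-.209,P[...,1]+.642)<.12)&(P[...,2]>.1)
q=P[m];print(np.percentile(q[:,2],[0,.5,2,10,50]))
for a in np.arange(.15,.3,.01):
    k=q[(q[:,2]>=a)&(q[:,2]<a+.01)]
    if len(k):print(a.round(2),len(k),k.min(0).round(3),k.max(0).round(3))
p=c["view"]@np.array([.209,-.642,.18,1]);print(p[0]/p[2]*c["fx"]+c["cx"],p[1]/p[2]*c["fy"]+c["cy"])
E
```

```text
[0.21529681 0.22100244 0.23182484 0.27308211 0.3411774 ]
0.21 8 [ 0.203 -0.691  0.215] [ 0.234 -0.587  0.219]
0.22 31 [ 0.193 -0.696  0.22 ] [ 0.239 -0.579  0.23 ]
0.23 38 [ 0.187 -0.698  0.23 ] [ 0.24  -0.578  0.239]
0.24 39 [ 0.181 -0.701  0.24 ] [ 0.239 -0.576  0.249]
0.25 46 [ 0.183 -0.697  0.25 ] [ 0.238 -0.579  0.26 ]
0.26 45 [ 0.182 -0.698  0.26 ] [ 0.242 -0.578  0.27 ]
0.27 41 [ 0.186 -0.701  0.27 ] [ 0.24  -0.577  0.28 ]
0.28 51 [ 0.181 -0.702  0.28 ] [ 0.241 -0.576  0.29 ]
0.29 33 [ 0.187 -0.707  0.291] [ 0.244 -0.569  0.3  ]
136.81834233690145 84.2707919796502
```

Scene depth puts the real fingertips at z≈0.215 when the reported TCP was at 0.179. The wrist view agrees: the tips sit about 36 mm behind the reported TCP. So my grasps only nipped the pack's corner, and from here on I'll use a grasp point of TCP − 55 mm along the tool axis. Next I back off, open and re-check the pack.

send_rows(plan="0.004 0.014 0.014 0 0 0 255;0.004 0.014 0.014 0 0 0 255;0.004 0.014 0.014 0 0 0 255;0.004 0.014 0.014 0 0 0 0;0 0 0 0 0 0 0;0 0 0 0 0 0 0;0 0 0 0 0 0 0;0 0 0 0 0 0 0")

```text
time: 10.22
eef_pos: [0.4654, -0.2199, 0.159]
tcp_rot: [0.232, 0.733, 0.563, -0.303]
wrist_force: [-0.9, 0.4, 0.4]
width: 0.0459
gripper_force: 0.0
```

```bash
python3 w.py w5; python3 - <<'E'
from m import *
d=np.load("w.npz");P=d["P"];z=P[...,2];r=np.hypot(P[...,0]-.452,P[...,1]+.269);I=d["I"]
m=d["ok"]&(r<.07)&(I.max(-1)<90)
rect("charger",d["ok"]&(r<.1)&(abs(z-.044)<.005),P)
rect("top",m&(abs(z-.135)<.006),P)
for h in(.06,.075,.09,.105,.12): rect(h,m&(abs(z-h)<.006),P)
E
```

```text
[ 0.46538275 -0.21994312  0.15896815] [ 0.23183248  0.73322536  0.56274248 -0.30324112] [-0.02 -0.15  1.9  -0.76  1.61  0.29]
charger 8938 [ 0.4555 -0.272 ] [0.1027 0.1289] long dir deg 165.7 z [0.0399 0.0452 0.0463]
top 1625 [ 0.4518 -0.2691] [0.0384 0.046 ] long dir deg 165.8 z [0.1296 0.135  0.1358]
0.06 670 [ 0.4557 -0.2536] [0.0062 0.046 ] long dir deg 165.8 z [0.0542 0.06   0.0657]
0.075 728 [ 0.4556 -0.2544] [0.0089 0.0467] long dir deg 164.4 z [0.0693 0.0751 0.0807]
0.09 776 [ 0.4559 -0.2532] [0.0054 0.0468] long dir deg 165.5 z [0.0843 0.09   0.0957]
0.105 821 [ 0.4559 -0.2533] [0.0057 0.0457] long dir deg 164.8 z [0.0992 0.1052 0.1106]
0.12 753 [ 0.4557 -0.253 ] [0.0054 0.0456] long dir deg 166.3 z [0.1142 0.1192 0.1256]
```

View pics/w5.png

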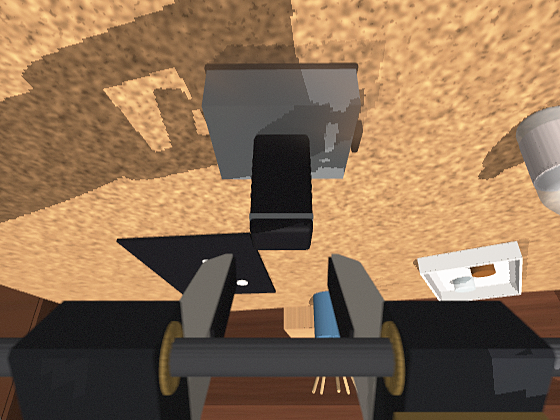

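The pack is upright and unmoved, seen at (282,190) with the open fingers below it in the image. I'm going in with the corrected depth.

send_rows(plan="0 0 0 0 0 0 0;0 0 0 0 0 0 0;0 0 0 0 0 0 0;0 0 0 0 0 0 0;-0.0056 -0.0202 -0.0232 0 0 0 0;-0.0056 -0.0203 -0.0232 0 0 0 0;-0.0055 -0.0203 -0.0233 0 0 0 0;-0.0055 -0.0202 -0.0233 0 0 0 0")

```text
time: 11.28
eef_pos: [0.4433, -0.3012, 0.0656]
tcp_rot: [0.232, 0.733, 0.563, -0.303]
wrist_force: [0.5, 0.2, -0.2]
width: 0.0931
gripper_force: 0.0
```

send_rows(plan="0 0 0 0 0 0 60;0 0 0 0 0 0 255;0 0 0 0 0 0 255;0 0 0 0 0 0 255;0 0 0 0 0 0 255;0 0 0 0 0 0 255;0 0 0 0 0 0 255;0 0 0 0 0 0 255", newtons=10)

```text
time: 12.28
eef_pos: [0.4436, -0.3006, 0.0665]
tcp_rot: [0.232, 0.733, 0.563, -0.303]
wrist_force: [-1.6, 4.6, 4.6]
width: 0.0461
gripper_force: 10.0
```

Width is 46.1 mm at 10 N, so this is a proper grip. I'll tighten it and pull.

send_rows(plan="0 0 0 0 0 0 255;0 0 0 0 0 0 255;0 0 0.003 0 0 0 255;0 0 0.004 0 0 0 255;0 0 0.004 0 0 0 255;0 0 0.004 0 0 0 255;0 0 0.005 0 0 0 255;0 0 0.005 0 0 0 255", newtons=45)

```text
time: 13.28
eef_pos: [0.4438, -0.3008, 0.0922]
tcp_rot: [0.233, 0.733, 0.563, -0.303]
wrist_force: [0.1, 0.1, -2.7]
width: 0.0458
gripper_force: 45.0
```

send_rows(plan="0 0 0.01 0 0 0 255;0 0 0.02 0 0 0 255;0 0 0.03 0 0 0 255;0 0 0.03 0 0 0 255;0 0 0.02 0 0 0 255;0 0 0 0 0 0 255")

```text
time: 14.02
eef_pos: [0.4439, -0.3007, 0.203]
tcp_rot: [0.233, 0.733, 0.562, -0.302]
wrist_force: [0.2, 0.2, -3.6]
width: 0.0456
gripper_force: 45.0
```

```bash
python3 - <<'E'
from m import *
c=capture("scene");P,ok=cloud(c);z=P[...,2];r=np.hypot(P[...,0]-.448,P[...,1]+.27);m=ok&(r<.045)&(z>.05)
print(sense()["eef_pos"],np.percentile(z[m],[0,1,50,99]))
I=c["pixels"];d=m&(I.max(-1)<70);rect("pack",d,P)
E
```

```text
[ 0.44352035 -0.30060452  0.20143329] [0.15482362 0.15760254 0.204847   0.27491444]
pack 373 [ 0.4665 -0.2631] [0.0317 0.0552] long dir deg 123.5 z [0.1644 0.2046 0.2311]
```

The pack is out of the charger with its plug end at z≈0.155. I'll carry it to the mat while turning it.

send_rows(plan="0 0.01 0.01 0 0 6.7 255;0.008 0.029 0 7.43 -1.04 0 255;0.008 0.029 0 7.43 -1.04 0 255;0.008 0.029 0 7.43 -1.04 0 255;0.008 0.029 0 7.43 -1.04 0 255;0.008 0.029 0 7.43 -1.04 0 255;0.008 0.029 0 7.43 -1.04 0 255;0.008 0.029 0 7.43 -1.04 0 255")

```text
time: 15.08
eef_pos: [0.4995, -0.0868, 0.2102]
tcp_rot: [-0.048, 0.754, 0.653, 0.05]
wrist_force: [-0.4, 0.2, -3.2]
width: 0.0456
gripper_force: 45.0
```

send_rows(plan="0.008 0.029 -0.01 7.43 -1.04 0 255;0.008 0.029 -0.01 7.43 -1.04 0 255;0.008 0.029 -0.01 7.43 -1.04 0 255;0.008 0.022 -0.01 7.43 -1.04 0 255;0.002 0.002 -0.02 7.43 -1.04 0 255;0 0 0 0 0 0 255;0 0 0 0 0 0 255")

```text
time: 15.95
eef_pos: [0.5335, 0.0231, 0.1516]
tcp_rot: [-0.253, 0.698, 0.606, 0.287]
wrist_force: [0.4, 0.6, -2.9]
width: 0.0459
gripper_force: 45.0
```

```bash
python3 - <<'E'
from m import *
from scipy.spatial.transform import Rotation as R
s=sense();q=s["tcp_rot"];print(s["eef_pos"],R.from_quat([q[1],q[2],q[3],q[0]]).as_matrix().T.round(3).tolist(),s["qpos"].round(2))
for n in("scene","side"):
    c=capture(n);P,ok=cloud(c);z=P[...,2];e=s["eef_pos"]
    m=ok&(abs(P[...,0]-e[0])<.06)&(P[...,1]>e[1]-.13)&(P[...,1]<e[1]+.09)&(z>.1)&(z<.25)&(c["pixels"].max(-1)<70)
    k=P[m];print(n,len(k),k.min(0).round(3),k.max(0).round(3))
    cv2.imwrite(f"pics/{n}6.png",c["pixels"])
a=cv2.imread("pics/scene6.png")[60:270,190:390];b=cv2.imread("pics/side6.png")[110:320,190:390]
cv2.imwrite("pics/c6.png",cv2.resize(np.hstack([a,b]),None,fx=2,fy=2))
E
```

```text
[0.53354635 0.0230565  0.15155202] [[0.102, 0.7, 0.707], [0.99, -0.138, -0.006], [0.093, 0.701, -0.707]] [-0.45 -0.1   1.87  0.74  1.65 -0.36]
scene 702 [ 0.496 -0.098  0.161] [0.562 0.061 0.25 ]
side 572 [ 0.48  -0.096  0.16 ] [0.592 0.071 0.249]
```

View pics/c6.png

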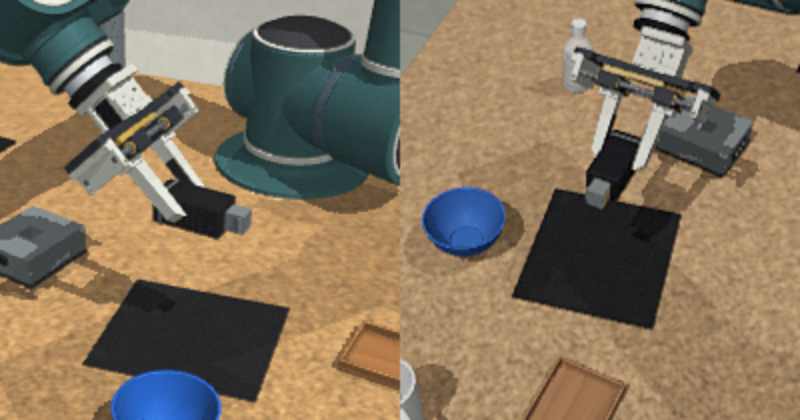

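The pack is held horizontal at (195,205), plug toward the tray, above the mat. Lowering it now.

send_rows(plan="0 0 -0.03 0 0 0 255;0 0 -0.04 0 0 0 255;0 0 -0.04 0 0 0 255;0 0 -0.025 0 0 0 255;0 0 -0.012 0 0 0 255;0 0 0 0 0 0 255")

```text
time: 16.8
eef_pos: [0.5337, 0.0234, 0.0046]
tcp_rot: [-0.254, 0.697, 0.606, 0.288]
wrist_force: [0.5, -0.5, -3.1]
width: 0.0456
gripper_force: 45.0
```

send_rows(plan="0 0 -0.004 0 0 0 255;0 0 -0.003 0 0 0 255;0 0 0 0 0 0 255")

```text
time: 17.18
eef_pos: [0.5335, 0.0233, -0.0026]
tcp_rot: [-0.254, 0.697, 0.605, 0.288]
wrist_force: [0.5, -0.1, -3.2]
width: 0.0458
gripper_force: 45.0
```

send_rows(plan="0 0 -0.002 0 0 0 255;0 0 -0.002 0 0 0 255;0 0 0 0 0 0 255")

```text
time: 17.55
eef_pos: [0.5336, 0.0233, -0.0051]
tcp_rot: [-0.254, 0.697, 0.606, 0.288]
wrist_force: [-10.8, -3.9, 15.4]
width: 0.0459
gripper_force: 45.0
```

send_rows(plan="0 0 -0.001 0 0 0 255;0 0 -0.001 0 0 0 255;0 0 0 0 0 0 255")

```text
time: 17.92
eef_pos: [0.5336, 0.0234, -0.0051]
tcp_rot: [-0.255, 0.696, 0.606, 0.289]
wrist_force: [-22.6, -8.1, 40.0]
width: 0.0457
gripper_force: 45.0
```

send_rows(plan="0 0 0.002 0 0 0 255;0 0 0.0005 0 0 0 255;0 0 0 0 0 0 255")

```text
time: 18.3
eef_pos: [0.5337, 0.0233, -0.0051]
tcp_rot: [-0.254, 0.697, 0.606, 0.288]
wrist_force: [-5.3, -1.9, 8.3]
width: 0.0457
gripper_force: 45.0
```

send_rows(plan="0 0 0 0 0 0 200;0 0 0 0 0 0 120;0 0 0 0 0 0 60;0 0 0 0 0 0 0;0 0 0 0 0 0 0;0 0 0 0 0 0 0;0 0 0 0 0 0 0;0 0 0 0 0 0 0", newtons=10)

```text
time: 19.3
eef_pos: [0.5335, 0.0233, -0.0062]
tcp_rot: [-0.254, 0.697, 0.605, 0.288]
wrist_force: [0.9, 0.5, 0.5]
width: 0.093
gripper_force: 0.0
```

send_rows(plan="-0.003 -0.021 0.021 0 0 0 0;-0.004 -0.028 0.028 0 0 0 0;-0.005 -0.035 0.036 0 0 0 0;0 0 0.05 0 0 0 0;0 0.005 0.05 -7.43 1.04 0 0;0 0.01 0.05 -7.43 1.04 0 0;0.002 0.015 0 -7.43 1.04 0 0;0.002 0.015 0 -7.43 1.04 0 0")

```text
time: 20.3
eef_pos: [0.5257, -0.0156, 0.2301]
tcp_rot: [-0.086, 0.749, 0.65, 0.097]
wrist_force: [-0.4, 0.2, -1.6]
width: 0.0931
gripper_force: 0.0
```

send_rows(plan="0.002 0.015 0 -7.43 1.04 0 0;0.002 0.015 0 -7.43 1.04 0 0;0.002 0.015 0 -7.43 1.04 0 0;0.002 0.015 0 -7.43 1.04 0 0;0.002 0.015 0 -7.43 1.04 0 0;0.002 0.015 0 -7.43 1.04 0 0;0 0 0 -7.43 1.04 0 0;0 0 0 -7.43 1.04 0 0")

```text
time: 21.3
eef_pos: [0.5376, 0.075, 0.229]
tcp_rot: [0.251, 0.698, 0.604, -0.29]
wrist_force: [-0.4, -0.1, -0.6]
width: 0.0931
gripper_force: 0.0
```

```bash
python3 w.py w7; python3 - <<'E'
from m import *
s=sense();d=np.load("w.npz");P=d["P"];z=P[...,2];ok=d["ok"]
m=ok&(np.hypot(P[...,0]-.53,P[...,1])<.12)
rect("block wrist",m&(abs(z-.044)<.006),P);rect("all",m&(z>.015)&(z<.07),P)
c=capture("scene");P,ok=cloud(c);z=P[...,2];m=ok&(np.hypot(P[...,0]-.53,P[...,1])<.1)
rect("block scene",m&(abs(z-.043)<.005),P)
E
```

```text
[0.53755812 0.07496825 0.22904141] [ 0.25089321  0.69826573  0.60447628 -0.28997587] [ 0.46  0.09  1.56 -0.67  1.93  0.5 ]
block wrist 3035 [5.293e-01 4.000e-04] [0.0915 0.0468] long dir deg 82.2 z [0.0388 0.042  0.0433]
all 4556 [0.5309 0.0121] [0.1152 0.0467] long dir deg 82.0 z [0.0176 0.0414 0.0432]
block scene 396 [0.5329 0.0016] [0.0915 0.0494] long dir deg 83.0 z [0.0385 0.0421 0.0448]
```

View pics/w7.png

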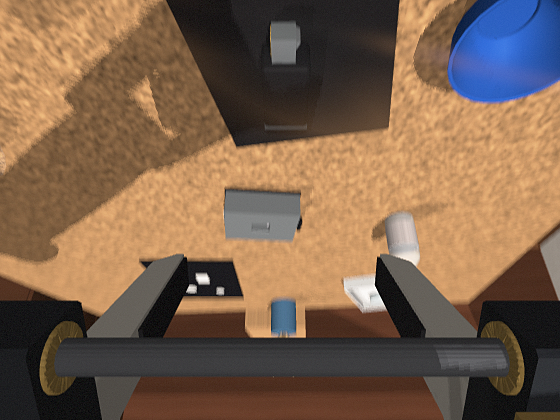

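The pack lies flat on the mat with its block at (287,90) and plug at (285,40) in the image. It is centred between the fingers as planned, so I'm regrasping from the plug side.

send_rows(plan="0 -0.005 -0.05 0 0 0 0;0 -0.005 -0.05 0 0 0 0;0 -0.0045 -0.05 0 0 0 0;-0.003 -0.021 -0.021 0 0 0 0;-0.003 -0.021 -0.021 0 0 0 0;-0.003 -0.021 -0.021 0 0 0 0;-0.0025 -0.021 -0.02 0 0 0 0;0 0 0 0 0 0 0")

```text
time: 22.4
eef_pos: [0.5252, -0.0253, -0.0048]
tcp_rot: [0.248, 0.7, 0.604, -0.289]
wrist_force: [-0.4, 0.3, 0.4]
width: 0.0926
gripper_force: 0.0
```

send_rows(plan="0 0 0 0 0 0 60;0 0 0 0 0 0 255;0 0 0 0 0 0 255;0 0 0 0 0 0 255;0 0 0 0 0 0 255;0 0 0 0 0 0 255;0 0 0 0 0 0 255;0 0 0 0 0 0 255", newtons=30)

```text
time: 23.4
eef_pos: [0.526, -0.024, -0.0042]
tcp_rot: [0.249, 0.699, 0.605, -0.289]
wrist_force: [0.7, 3.0, 0.3]
width: 0.0458
gripper_force: 30.0
```

send_rows(plan="0 0 0.02 0 0 0 255;0 0 0.05 0 0 0 255;0 0 0.05 0 0 0 255;0 0 0.04 7.43 -1.04 0 255;0 0 0 7.43 -1.04 0 255;0 0 0 7.43 -1.04 0 255;0 0 0 7.43 -1.04 0 255;0 0.01 0 7.43 -1.04 0 255", newtons=40)

```text
time: 24.4
eef_pos: [0.5257, -0.0144, 0.1575]
tcp_rot: [0.04, 0.754, 0.654, -0.048]
wrist_force: [0.8, 0.8, -3.4]
width: 0.046
gripper_force: 39.9
```

send_rows(plan="-0.002 0.02 0 7.43 -1.04 0 255;-0.002 0.03 0 7.43 -1.04 0 255;-0.002 0.03 0 7.43 -1.04 0 255;-0.002 0.03 0 7.43 -1.04 0 255;-0.002 0.03 0 7.43 -1.04 0 255;-0.002 0.03 0 7.43 -1.04 0 255;-0.002 0.03 0 7.43 -1.04 0 255;-0.002 0.03 0 0 0 0 255")

```text
time: 25.4
eef_pos: [0.5091, 0.2154, 0.1549]
tcp_rot: [-0.255, 0.697, 0.605, 0.288]
wrist_force: [-0.6, -0.2, -2.3]
width: 0.0459
gripper_force: 39.9
```

send_rows(plan="-0.001 0.03 0 0 0 0 255;0 0.03 0 0 0 0 255;0 0.02 0 0 0 0 255;0 0.0176 0 0 0 0 255;0 0 0 0 0 0 255;0 0 0 0 0 0 255")

```text
time: 26.15
eef_pos: [0.5089, 0.3131, 0.1559]
tcp_rot: [-0.254, 0.697, 0.606, 0.288]
wrist_force: [-0.6, 0.2, -3.0]
width: 0.0455
gripper_force: 39.9
```

```bash
python3 - <<'E'
from m import *
from scipy.spatial.transform import Rotation as R
s=sense();q=s["tcp_rot"];print(s["eef_pos"],R.from_quat([q[1],q[2],q[3],q[0]]).as_matrix().T.round(3).tolist(),s["qpos"].round(2),s["width"],s["wrist_force"])
im=[]
for n,bx in(("scene",(330,110,500,290)),("side",(190,230,360,410))):
    c=capture(n);P,ok=cloud(c);z=P[...,2];I=c["pixels"]
    m=ok&(np.hypot(P[...,0]-.505,P[...,1]-.284)<.06)&(I.max(-1)<70)&(z>.1)
    for lo,hi in((.1,.15),(.15,.19),(.19,.23)):
        if (m&(z>=lo)&(z<hi)).sum()>5: rect(f"{n} {lo}",m&(z>=lo)&(z<hi),P)
    print("zmin",np.percentile(z[m],[0,1,3]))
    sp=ok&(np.hypot(P[...,0]-.538,P[...,1]-.428)<.04);rect("sparetop",sp&(z>.11)&(z<.13),P)
    x0,y0,x1,y1=bx;im.append(cv2.resize(I[y0:y1,x0:x1],(400,424)))
cv2.imwrite("pics/c8.png",np.hstack(im))
E
```

```text
[0.5088898  0.31308214 0.15588732] [[0.101, 0.698, 0.709], [0.99, -0.137, -0.005], [0.094, 0.703, -0.705]] [ 0.1  -0.25  2.    0.8   1.29  0.05] 0.04553947231194106 [-0.63091832  0.19120071 -2.97131434]
scene 0.1 48 [0.5295 0.2829] [0.0353 0.0069] long dir deg 85.6 z [0.137  0.141  0.1489]
scene 0.15 249 [0.5232 0.2905] [0.0266 0.0501] long dir deg 117.8 z [0.1506 0.1658 0.1883]
scene 0.19 381 [0.505 0.273] [0.0727 0.0473] long dir deg 72.6 z [0.1921 0.2162 0.2248]
zmin [0.13624881 0.13845134 0.14098824]
sparetop 110 [0.5382 0.4279] [0.0252 0.0292] long dir deg 159.1 z [0.1107 0.1154 0.1183]
side 0.1 32 [0.5062 0.3068] [0.0028 0.0393] long dir deg 173.1 z [0.138  0.143  0.1493]
side 0.15 230 [0.4973 0.3013] [0.0555 0.0274] long dir deg 28.5 z [0.1511 0.1689 0.1888]
side 0.19 413 [0.502  0.2732] [0.0731 0.0468] long dir deg 84.7 z [0.191  0.2187 0.2259]
zmin [0.13791206 0.14050957 0.14624846]
sparetop 149 [0.5361 0.4292] [0.0246 0.0274] long dir deg 158.5 z [0.1106 0.1161 0.1189]
```

View pics/c8.png

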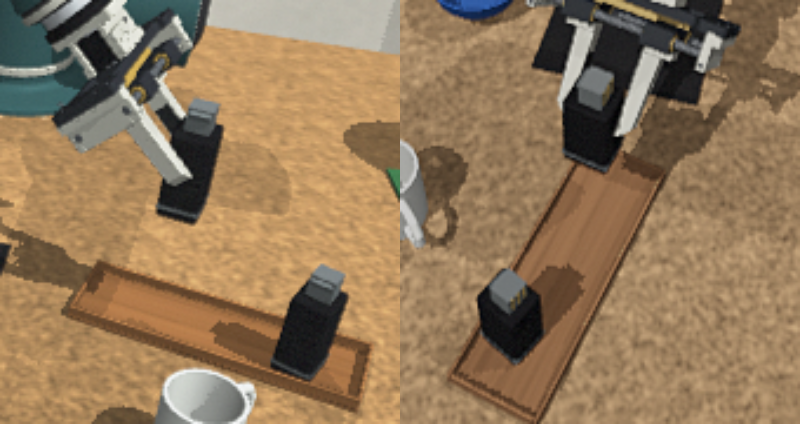

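The pack hangs upright, plug up, at (190,165) above the empty half of the tray, and the spare at (310,320) is untouched. Lowering.

send_rows(plan="0 0 -0.025 0 0 0 255;0 0 -0.035 0 0 0 255;0 0 -0.035 0 0 0 255;0 0 -0.02 0 0 0 255;0 0 -0.009 0 0 0 255;0 0 0 0 0 0 255")

```text
time: 27.0
eef_pos: [0.5091, 0.3134, 0.0317]
tcp_rot: [-0.254, 0.697, 0.605, 0.288]
wrist_force: [-0.5, 0.5, -1.9]
width: 0.0456
gripper_force: 39.9
```

send_rows(plan="0 0 -0.002 0 0 0 255;0 0 -0.002 0 0 0 255;0 0 0 0 0 0 255")

```text
time: 27.38
eef_pos: [0.5091, 0.3135, 0.0281]
tcp_rot: [-0.254, 0.697, 0.605, 0.288]
wrist_force: [-0.1, -0.3, -2.8]
width: 0.0456
gripper_force: 39.9
```

send_rows(plan="0 0 -0.0015 0 0 0 255;0 0 -0.0015 0 0 0 255;0 0 0 0 0 0 255")

```text
time: 27.75
eef_pos: [0.509, 0.3135, 0.0248]
tcp_rot: [-0.254, 0.697, 0.605, 0.288]
wrist_force: [0.4, -0.1, -1.6]
width: 0.0458
gripper_force: 39.9
```

send_rows(plan="0 0 -0.001 0 0 0 255;0 0 0 0 0 0 255")

```text
time: 28.0
eef_pos: [0.5092, 0.3137, 0.0248]
tcp_rot: [-0.254, 0.697, 0.605, 0.288]
wrist_force: [-3.5, -4.0, 6.1]
width: 0.0457
gripper_force: 39.9
```

send_rows(plan="0 0 0 0 0 0 255;0 0 0 0 0 0 200;0 0 0 0 0 0 120;0 0 0 0 0 0 60;0 0 0 0 0 0 0;0 0 0 0 0 0 0;0 0 0 0 0 0 0;0 0 0 0 0 0 0", newtons=5)

```text
time: 29.0
eef_pos: [0.509, 0.3134, 0.0238]
tcp_rot: [-0.254, 0.697, 0.605, 0.288]
wrist_force: [0.1, 0.2, 0.1]
width: 0.0917
gripper_force: 0.0
```

send_rows(plan="-0.002 -0.014 0.014 0 0 0 0;-0.003 -0.021 0.021 0 0 0 0;-0.004 -0.028 0.028 0 0 0 0;-0.004 -0.028 0.028 0 0 0 0;-0.004 -0.028 0.028 0 0 0 0;0 0 0 0 0 0 0;0 0 0 0 0 0 0;0 0 0 0 0 0 0")

```text
time: 30.0
eef_pos: [0.4915, 0.1951, 0.1417]
tcp_rot: [-0.255, 0.697, 0.605, 0.287]
wrist_force: [0.9, -0.2, -0.1]
width: 0.0928
gripper_force: 0.0
```

```bash
python3 - <<'E'
from m import *
s=sense();print(s["eef_pos"],s["width"],s["wrist_force"].round(1))
for n in("scene","side"):
    c=capture(n);P,ok=cloud(c);z=P[...,2];I=c["pixels"]
    m=ok&(np.hypot(P[...,0]-.505,P[...,1]-.286)<.045)
    rect("plugtop",m&(z>.108)&(z<.13),P);rect("low",m&(I.max(-1)<70)&(z>.02)&(z<.05),P);rect("high",m&(I.max(-1)<70)&(z>.06)&(z<.088),P)
    sp=ok&(np.hypot(P[...,0]-.538,P[...,1]-.428)<.04);rect("sparetop",sp&(z>.11)&(z<.13),P)
E
```

```text
[0.49150205 0.19511193 0.14172634] 0.09283370611842823 [ 0.9 -0.2 -0.1]
plugtop 93 [0.5066 0.2863] [0.0238 0.0302] long dir deg 172.0 z [0.1094 0.1155 0.118 ]
low 189 [0.5232 0.2929] [0.0301 0.0524] long dir deg 120.0 z [0.0207 0.0348 0.0493]
high 184 [0.5252 0.2896] [0.0242 0.0471] long dir deg 112.7 z [0.0602 0.0739 0.0869]
sparetop 106 [0.5397 0.4272] [0.0246 0.0283] long dir deg 159.8 z [0.111  0.1156 0.119 ]
plugtop 128 [0.5035 0.2881] [0.0283 0.0278] long dir deg 80.8 z [0.1086 0.1155 0.1184]
low 140 [0.4967 0.301 ] [0.0566 0.0282] long dir deg 29.5 z [0.0206 0.0351 0.0484]
high 152 [0.4965 0.3015] [0.0552 0.0274] long dir deg 30.3 z [0.0603 0.0739 0.0877]
sparetop 150 [0.5362 0.4295] [0.0252 0.0269] long dir deg 164.1 z [0.1116 0.1161 0.1192]
```

The pack's plug top is at z≈0.118, the same as the spare's, over (0.505, 0.287), so it stands upright and free. Handing in.

```bash
python3 -c "
from workcell import sign_off
print(sign_off())"
```

```text
the job is handed in; nothing more can be done
None
```

The job is handed in at about 30 s, verdict not shown: the pack was laid on the mat, let go, regrasped and now stands plug up in the tray's empty half, with the spare measured in place; the first two pulls slipped because the fingertips sit about 36 mm behind the reported TCP, which I corrected for.

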